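# Find the stiff spring latch and reject it

### The job

Test the three spring latches: push each button straight down until it clicks and stays down, and feel how much force it takes. One of them needs more than the permitted 10 N; when all three are clicked down, pick that latch up and set it down gently, standing on its foot, in the aluminium reject tray. Leave the two good latches standing in their places with their buttons down, and do not disturb the other things on the table.

Things in the scene. Friction and masses are not known exactly. Their poses are not given: they have to be found in the camera images.
- latch_a: one of three spring latches that look alike: dark housing 64 x 40 mm, 43 mm high, about 0.4 kg, loose, on a foot plate 88 x 40 x 5 mm; round button in the middle of the top, brass tongue out of the +x end. Origin: centre of the underside; z up, x along the 88 mm length, y across the 40 mm width, where it can be gripped (flat sides from 5 to 40 mm up)
- latch_a_top (a point): centre of the top face of the round steel push button (22 mm diameter) of latch_a; 62.5 mm above the latch's underside when up, about 50 mm when down. The button is pushed straight down along the latch's z; a 29 mm collar round it is 46.5 mm high
- latch_a_button (a joint): button travel of latch_a: 0 up, 0.0122 to 0.0128 m down. A spring resists, most in the first 3 mm; past 6 mm it goes over centre, snaps down by itself (the click) and stays; the tongue draws in. The peak force on the way is the release force: 6 N or less in a sound latch, about 14 to 18 N in the stiff one; one of the three is stiff and only pushing shows which
- latch_b: one of three spring latches that look alike: dark housing 64 x 40 mm, 43 mm high, about 0.4 kg, loose, on a foot plate 88 x 40 x 5 mm; round button in the middle of the top, brass tongue out of the +x end. Origin: centre of the underside; z up, x along the 88 mm length, y across the 40 mm width, where it can be gripped (flat sides from 5 to 40 mm up)
- latch_b_top (a point): centre of the top face of the round steel push button (22 mm diameter) of latch_b; 62.5 mm above the latch's underside when up, about 50 mm when down. The button is pushed straight down along the latch's z; a 29 mm collar round it is 46.5 mm high
- latch_b_button (a joint): button travel of latch_b: 0 up, 0.0122 to 0.0128 m down. A spring resists, most in the first 3 mm; past 6 mm it goes over centre, snaps down by itself (the click) and stays; the tongue draws in. The peak force on the way is the release force: 6 N or less in a sound latch, about 14 to 18 N in the stiff one; one of the three is stiff and only pushing shows which
- latch_c: one of three spring latches that look alike: dark housing 64 x 40 mm, 43 mm high, about 0.4 kg, loose, on a foot plate 88 x 40 x 5 mm; round button in the middle of the top, brass tongue out of the +x end. Origin: centre of the underside; z up, x along the 88 mm length, y across the 40 mm width, where it can be gripped (flat sides from 5 to 40 mm up)
- latch_c_top (a point): centre of the top face of the round steel push button (22 mm diameter) of latch_c; 62.5 mm above the latch's underside when up, about 50 mm when down. The button is pushed straight down along the latch's z; a 29 mm collar round it is 46.5 mm high
- latch_c_button (a joint): button travel of latch_c: 0 up, 0.0122 to 0.0128 m down. A spring resists, most in the first 3 mm; past 6 mm it goes over centre, snaps down by itself (the click) and stays; the tongue draws in. The peak force on the way is the release force: 6 N or less in a sound latch, about 14 to 18 N in the stiff one; one of the three is stiff and only pushing shows which
- tray: reject tray, fixed: shallow open aluminium tray 170 (x) x 140 (y) mm, walls 4 mm thick, on small feet: rim 29.5 mm, inner floor 11 mm above the table. Origin: centre of its underside, axes along its sides. Beyond the latches on the left stands a tall monitor; the instrument on the far right overhangs the table at 0.39 m and up, as near as y = -0.29: keep the wrist clear of both
- vial: bystander: amber bottle with black cap, 29 mm diameter, 42 mm high, standing; origin at the centre of its underside; leave alone
- marker: bystander: white marker pen with black cap, 135 mm long, 17 mm thick, lying along its y; leave alone
- driver: bystander: screwdriver 168 mm long, red handle, lying along its y; leave alone
- hex_key: bystander: black hex key 36 x 112 x 4 mm lying flat; leave alone

How it is judged:
By the outcome, as a careful person would: the job done as asked, in the order asked, and still so for the second after the job is handed in, with the robot touching nothing.
It also fails if it takes over 72 s, if anything falls off the work surface, if the arm or the gripper's body presses on something with over 40 N, if the wrist force passes 120 N, or if a joint passes its speed limit or range.

### The arm

A 7-joint arm with a two-finger parallel gripper is mounted at the origin on a cart in front of the work surface, level with it; the furniture and walls round the work are solid. World frame = base frame: x ahead of the robot, y to its left, z up, the work surface at z = 0. Lengths are in m, angles in rad, forces in N, time in s.
With the tool pointing down it reaches from about 0.425 to 0.875 m from the base axis. Payload 4.7 kg.
Tool frame: the origin (TCP) lies midway between the tips of the shut fingers; the grasp point (between the pads) lies 19 mm behind it; z points along the fingers, y is the line along which they close (so a half turn about z gives the same grasp; the last joint's range is limited). The gripper opens to 87 mm and grips with 3 to 60 N. Pads are 19 mm wide; open, the fingers measure 117 mm over their backs; the gripper's body (75 mm by 190 mm) begins 51 mm behind the grasp point.
Start: joints at [1.256, 0.321, -0.07, 1.45, 0.023, 1.371, -0.057], TCP at [0.21, -0.615, 0.223] pointing down, gripper open.
Joint ranges: [-2.86, 2.86], [-0.3, 2.09], [-1.38, 1.24], [0.06, 2.45], [-1.56, 4.7], [0.09, 2.05], [-2.69, 2.69]. Speed limits (rad/s): [2.57, 2.57, 3.14, 3.14, 3.14, 3.14, 3.14].

### API

Orientations are given as a rotation vector (axis times angle).
In Python, from bench import ctrl, get_image, camera_model, close_job gives the robot as it stands (ctrl), with the cameras as plain functions and the job as plain functions.
- The arm moves only by the shell command python3 inch.py [FORCE], which reads ROWS from standard input. ROWS is a JSON list of rows, 1 to 20 of them, each an object with the fields trans (a list: dx, dy, dz in m), turn (a turn about the tool's z in rad), aperture (the opening from 0.0 (shut) to 1.0 (fully open)); a field left out counts as zero (the opening has to be given); each row is the pose to reach, as a shift and turn from the pose commanded when the command began, along the tool's axes at that moment; what a row does not reach only later rows make up. A row lasts 1/10 s, in which the tool goes at most 0.05 m and 0.15 rad, less where a joint would pass 70% of its speed; a pose out of reach is approached as far as the arm can. The fingers move at their own pace and stop on an object; FORCE is the grip in N (left out, the last holds). Time passes only in rows, so rows that do not move let the fingers close. It prints the time, the measured TCP pose, the force, the opening and the grip force at its end. Input that does not fit is refused with a message, and nothing moves.
- ctrl.get_state(): the state, without advancing time (a new reading comes with each control period).
- get_image(name): name is "scene" or "top" or "wrist"; returns the picture (420x560x3 uint8, red, green, blue); there is no depth.
- camera_model(name): a dict with "vertical_fov" (degrees; the focal length in pixels is half the picture's height over the tangent of half this angle, whatever the lens; pixels are square), "cx", "cy" (the principal point, pixels), "rvec" (rotation vector, rad) and "tvec" (3), from world to camera coordinates, as OpenCV has them; the wrist camera has in their place "hand_eye" (4x4, takes a point from camera to tool coordinates, whose origin is the TCP and whose axes are the flange's). Camera axes: x right, y down, z forward; pixel columns grow to the right and rows downward; lengths in m; the calibration is good to about 2 mm. The wrist camera is an equidistant fisheye: a pixel r from the principal point sees the ray r / f radians off the axis. A picture is of the moment at which its call begins: read the wrist's pose just before it. camera_model takes no time and is no camera call.
- close_job(): hands the job in; it is judged then, once.
The state is a dict: "time": time; "joint_positions": joint angles; "qd": joint speeds; "joint_torque": joint torques, N m; "position": TCP position; "tool_rot": TCP orientation; "ft_force": force on the tool from outside, world axes, zero at the start; "torque": the same for the moment, N m; "grip_width": opening from 0.0 (shut) to 1.0 (fully open); "grip_force": force on a finger pad.
Only numpy, scipy, OpenCV 4.12 (cv2) and the standard library are available. Lean on these libraries where they do the work, as an engineer would, in place of code of your own. Each camera call takes 0.05 s, during which the arm holds its last target. There are 200 camera calls.

## Working session

There is one attempt and no reset: what is moved stays moved. The work goes in short steps, Python scripts to look and compute and a shell command to move; the robot and the scene stay as the last step left them, time stands still between calls to the robot, and variables do not carry over. Pictures are saved under pics/ and viewed, at most 10 in all, crops included, and the job is handed in when it is done.

```bash
ls; mkdir -p pics; python3 - <<'E'
from bench import ctrl, get_image, camera_model, close_job
import cv2
s=ctrl.get_state();print({k:s[k] for k in("time","position","tool_rot","ft_force","grip_width")})
for n in("scene","top","wrist"):
    cv2.imwrite(f"pics/{n}0.png",get_image(n)[:,:,::-1]);print(n,camera_model(n))
E
```

```text
bench.py
inch.py
pics
{'time': 0.0, 'position': array([ 0.20964551, -0.61466737,  0.22145713]), 'tool_rot': array([-3.09737764e+00, -5.13876957e-01,  6.79367994e-04]), 'ft_force': array([-0.40175432,  0.63200144, -0.19206437]), 'grip_width': 0.9997650547237756}
scene {'vertical_fov': 54.55186361855424, 'cx': 274.852932826324, 'cy': 205.89704125092032, 'rvec': array([ 2.11581685,  0.82416588, -0.3816655 ]), 'tvec': array([-0.38209258, -0.14549275,  1.15408789])}
top {'vertical_fov': 45.14067420565958, 'cx': 279.2590557908907, 'cy': 208.23354659229162, 'rvec': array([ 2.14190435, -2.11606219,  0.12522432]), 'tvec': array([0.03973822, 0.49515151, 0.99869961])}
wrist {'vertical_fov': 65.70646984690485, 'cx': 280.80752897313545, 'cy': 201.9246555608122, 'hand_eye': array([[-4.76242734e-04, -9.51672420e-01, -3.07114602e-01,
         8.43595938e-02],
       [ 9.99999831e-01, -5.55325262e-04,  1.70115917e-04,
        -4.43597243e-04],
       [-3.32443123e-04, -3.07114470e-01,  9.51672524e-01,
        -1.61357712e-01],
       [ 0.00000000e+00,  0.00000000e+00,  0.00000000e+00,
         1.00000000e+00]])}
```

View pics/top0.png

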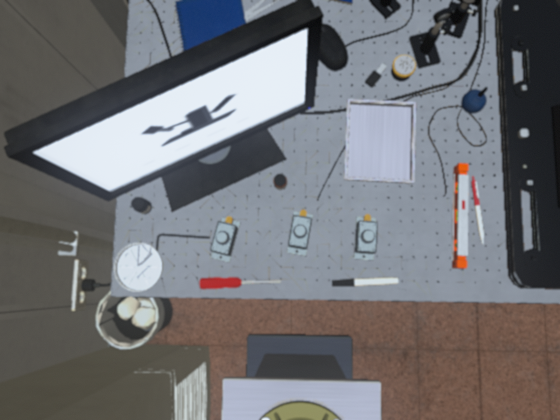

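View pics/scene0.png

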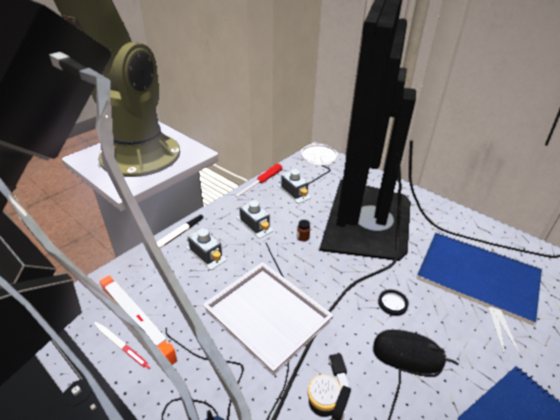

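The top view shows the latches near px (224,239), (300,232) and (367,238), tongues pointing up the image (+x). The tray is at (381,140), the vial at (281,181), the driver at (240,283) and the marker at (365,282). A hex key lies beside the left latch. Next I'll find edges by mask and cast rays.

```bash
cat > h.py <<'E'
import numpy as np,cv2
from scipy.spatial.transform import Rotation as R
from bench import ctrl, get_image, camera_model, close_job
def ray(n,uv,st=None):
    m=camera_model(n);f=210/np.tan(np.radians(m["vertical_fov"]/2))
    d=(np.array(uv,float)-[m["cx"],m["cy"]])/f
    if n=="wrist":
        r=np.hypot(*d);c=np.array([*(d*np.sinc(r/np.pi)),np.cos(r)])
        T=m["hand_eye"];W=R.from_rotvec(st["tool_rot"])
        return W.apply(T[:3,3])+st["position"],W.apply(T[:3,:3]@c)
    Q=R.from_rotvec(m["rvec"]).inv()
    return -Q.apply(m["tvec"]),Q.apply([*d,1])
def plane(n,uv,z,st=None):
    o,d=ray(n,uv,st);return (o+d*(z-o[2])/d[2])[:2]
def snap(name):
    st=ctrl.get_state();im=get_image("wrist")[:,:,::-1].copy();cv2.imwrite(f"pics/{name}.png",im)
    np.save(f"pics/{name}.npy",np.r_[st["position"],st["tool_rot"]]);return im,st
def load(name):
    a=np.load(f"pics/{name}.npy");return cv2.imread(f"pics/{name}.png"),dict(position=a[:3],tool_rot=a[3:])
E
python3 - <<'E'
from h import *
t=cv2.imread("pics/top0.png")
for n,uv,z in[("L btn",(226,238),.0625),("M btn",(300,231),.0625),("R btn",(367,237),.0625),("tray",(348,101),.0295),("tray",(413,101),.0295),("tray",(346,180),.0295),("tray",(412,182),.0295),("vial",(281,181),.042),("drv",(202,283),.01),("drv",(280,282),.01),("mk",(333,283),.01),("mk",(398,281),.01),("hex",(160,236),0),("hex",(209,237),0),("edge",(300,300),0)]:
    print(n,plane("top",uv,z).round(3))
hs=cv2.cvtColor(t,cv2.COLOR_BGR2HSV)
m=cv2.inRange(hs,(12,120,90),(30,255,255))
k,l,s,c=cv2.connectedComponentsWithStats(m)
print([(s[i,4],c[i].round(1)) for i in range(1,k) if s[i,4]>5])
a=cv2.resize(t[210:295,190:400],None,fx=3.8,fy=3.8,interpolation=cv2.INTER_CUBIC);cv2.imwrite("pics/c1.png",a)
E
```

```text
L btn [0.43 0.15]
M btn [0.446 0.003]
R btn [ 0.435 -0.129]
tray [ 0.728 -0.097]
tray [ 0.728 -0.234]
tray [ 0.557 -0.092]
tray [ 0.553 -0.228]
vial [0.551 0.043]
drv [0.341 0.204]
drv [0.345 0.043]
mk [ 0.345 -0.066]
mk [ 0.351 -0.199]
hex [0.438 0.3  ]
hex [0.437 0.195]
edge [0.309 0.001]
[(np.int32(49), array([400.1,  73.8])), (np.int32(8), array([456.2, 187.5])), (np.int32(24), array([302.9, 212.7])), (np.int32(16), array([455.7, 215.5])), (np.int32(23), array([367. , 217.2])), (np.int32(26), array([228.8, 219.4]))]
```

View pics/c1.png

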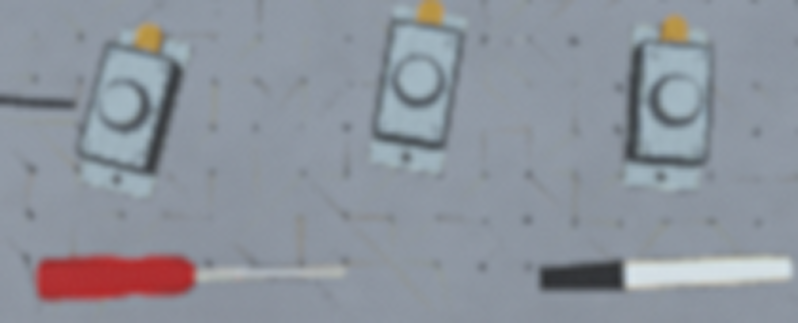

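The crop gives the button tops at about px (222.4,237.4), (300.3,231.3) and (368.4,236). The driver and marker lie close in front of them, on the robot's side. I'll work out an arc of waypoints to the right-hand latch that keeps clear of the instrument.

```bash
cat >> h.py <<'E'
def shift(*pts):
    s=ctrl.get_state();W=R.from_rotvec(s["tool_rot"]);print("pos",s["position"].round(4),"heading",np.degrees(np.arctan2(*W.apply([1,0,0])[1::-1])).round(2),"zaxis",W.apply([0,0,1]).round(3))
    for p in pts:print(p,"->",W.inv().apply(np.array(p)-s["position"]).round(4))
E
python3 - <<'E'
from h import *
for uv in((222.4,237.4),(300.3,231.3),(368.4,236)):print(plane("top",uv,.0625).round(4))
shift((.25,-.42,.22),(.31,-.31,.22),(.435,-.132,.22),(.435,-.132,.16))
E
```

```text
[0.4311 0.1574]
[0.445  0.0025]
[ 0.4372 -0.132 ]
pos [ 0.2097 -0.6148  0.2217] heading 18.84 zaxis [-0.001  0.001 -1.   ]
(0.25, -0.42, 0.22) -> [ 0.101  -0.1714  0.002 ]
(0.31, -0.31, 0.22) -> [ 0.1933 -0.2561  0.0021]
(0.435, -0.132, 0.22) -> [ 0.3691 -0.3842  0.0022]
(0.435, -0.132, 0.16) -> [ 0.3691 -0.3841  0.0622]
```

```bash
echo '[{"trans":[0.025,-0.043,0],"aperture":1},{"trans":[0.05,-0.085,0],"aperture":1},{"trans":[0.075,-0.128,0],"aperture":0},{"trans":[0.1,-0.17,0],"aperture":0},{"trans":[0.13,-0.2,0],"aperture":0},{"trans":[0.16,-0.228,0],"turn":0.05,"aperture":0},{"trans":[0.193,-0.256,0],"turn":0.1,"aperture":0},{"trans":[0.23,-0.283,0],"turn":0.15,"aperture":0},{"trans":[0.265,-0.308,0],"turn":0.2,"aperture":0},{"trans":[0.3,-0.333,0.01],"turn":0.25,"aperture":0},{"trans":[0.335,-0.36,0.03],"turn":0.3,"aperture":0},{"trans":[0.369,-0.384,0.05],"turn":0.33,"aperture":0},{"trans":[0.369,-0.384,0.06],"turn":0.33,"aperture":0},{"trans":[0.369,-0.384,0.06],"turn":0.33,"aperture":0},{"trans":[0.369,-0.384,0.06],"turn":0.33,"aperture":0}]' | python3 inch.py && python3 - <<'E'
from h import *
snap("w1");shift()
E
```

```text
time: 1.65
position: [0.4345, -0.1337, 0.1626]
tool_rot: [3.141, -0.004, -0.001]
ft_force: [-0.4, -0.5, -1.0]
grip_width: 0.011
grip_force: 0.0
pos [ 0.4348 -0.1341  0.163 ] heading -0.2 zaxis [ 0.    -0.001 -1.   ]
```

View pics/w1.png

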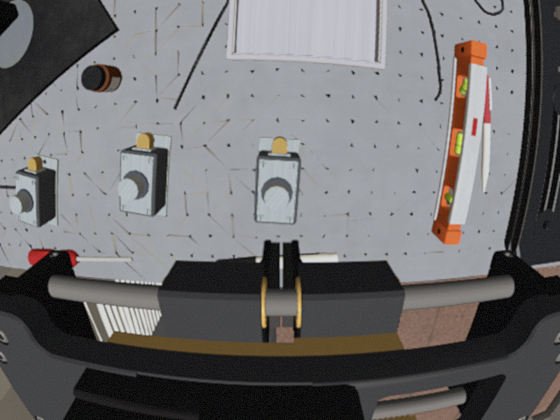

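The wrist view shows all three latches: button caps near px (277,192), (130,188) and (20,201). The finger tips are at the bottom centre. I'll cross-check these against the top-camera estimates with Hough circles, and take latch yaw from the top-face contour.

```bash
python3 - <<'E'
from h import *
im,st=load("w1")
for x0,y0,x1,y1 in((245,150,310,230),(110,150,175,220),(0,155,55,230)):
    g=cv2.resize(cv2.cvtColor(im[y0:y1,x0:x1],cv2.COLOR_BGR2GRAY),None,fx=6,fy=6,interpolation=cv2.INTER_CUBIC)
    c=cv2.HoughCircles(g,cv2.HOUGH_GRADIENT,1,40,param1=120,param2=18,minRadius=50,maxRadius=100)
    if c is not None:
        for u,v,r in c[0][:4]:
            p=((u+.5)/6-.5+x0,(v+.5)/6-.5+y0);print(np.round(p,1),round(r/6,1),plane("wrist",p,.0625,st).round(4))
    print()
a=cv2.resize(im[130:240,0:320],None,fx=2.5,fy=2.5,interpolation=cv2.INTER_CUBIC);cv2.imwrite("pics/c2.png",a)
E
```

```text
(no output)
```

View pics/c2.png

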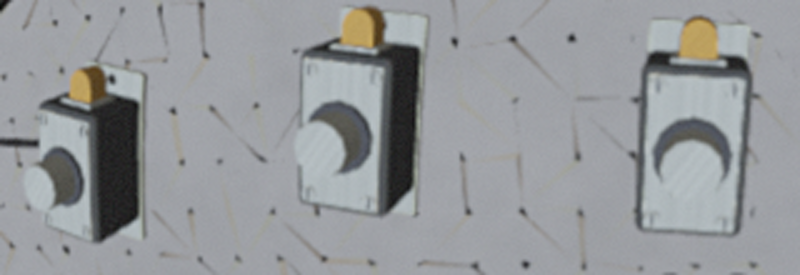

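Zoomed, the cap centres are about px (276.2,198.2), (128.2,189.4) and (15.8,205). The top-face edges are also visible, so I can get yaw from them.

```bash
python3 - <<'E'
from h import *
im,st=load("w1")
f=lambda u,v,z:plane("wrist",((u+.5)/2.5-.5,(v+.5)/2.5-.5+130),z,st)
for n,b,top in(("R",(691,171),[(644,75),(749,72),(741,235),(637,232)]),("M",(321,149),[(304,60),(387,57),(384,213),(301,196)]),("L",(40,188),[(40,108),(92,112),(96,240),(47,224)])):
    q=np.array([f(*p,.041) for p in top]);e=(q[0]+q[1]-q[2]-q[3])/2;w=(q[0]+q[3]-q[1]-q[2])/2
    print(n,"btn",f(*b,.0625).round(4),"centre",q.mean(0).round(4),"len",np.hypot(*e).round(4),"wid",np.hypot(*w).round(4),"yaw",np.degrees(np.arctan2(e[1],e[0])).round(1),np.degrees(np.arctan2(-w[0],w[1])).round(1))
# top camera: cap -> tongue directions
for b,t in(((222.4,237.4),(228.8,219.4)),((300.3,231.3),(302.9,212.7)),((368.4,236),(367,217.2))):
    d=plane("top",t,.03)-plane("top",b,.0625);print(plane("top",t,.03).round(4),np.degrees(np.arctan2(d[1],d[0])).round(1))
shift((.436,-.132,.085),(.436,-.132,.064))
E
```

```text
R btn [ 0.4377 -0.1296] centre [ 0.4368 -0.1299] len 0.0607 wid 0.038 yaw -2.9 -0.3
M btn [0.4467 0.0039] centre [0.4469 0.005 ] len 0.0587 wid 0.0362 yaw -8.7 -5.9
L btn [0.4319 0.1589] centre [0.4322 0.1603] len 0.0606 wid 0.0352 yaw -13.0 -8.7
[0.4714 0.15  ] -10.4
[ 0.487  -0.0029] -7.3
[ 0.479  -0.1342] -3.1
pos [ 0.4348 -0.1341  0.163 ] heading -0.2 zaxis [ 0.    -0.001 -1.   ]
(0.436, -0.132, 0.085) -> [ 0.0012 -0.0022  0.078 ]
(0.436, -0.132, 0.064) -> [ 0.0012 -0.0022  0.099 ]
```

The two views agree to 2–3 mm: R (.4375,-.1305), M (.446,.003), L (.4315,.158). I'll descend over R and push in stages.

```bash
echo '[{"trans":[0.0025,-0.0035,0.04],"aperture":0},{"trans":[0.0025,-0.0035,0.07],"aperture":0},{"trans":[0.0025,-0.0035,0.09],"aperture":0},{"trans":[0.0025,-0.0035,0.095],"aperture":0},{"trans":[0.0025,-0.0035,0.095],"aperture":0},{"trans":[0.0025,-0.0035,0.095],"aperture":0}]' | python3 inch.py; for i in 1 ; do echo '[{"trans":[0,0,0.003],"aperture":0},{"trans":[0,0,0.005],"aperture":0},{"trans":[0,0,0.007],"aperture":0},{"trans":[0,0,0.007],"aperture":0}]' | python3 inch.py; done
```

```text
time: 2.3
position: [0.4386, -0.13, 0.069]
tool_rot: [3.14, -0.004, 0.003]
ft_force: [0.9, -0.1, 0.0]
grip_width: 0.003
grip_force: 0.0
time: 2.7
position: [0.4383, -0.1296, 0.062]
tool_rot: [3.14, -0.002, 0.001]
ft_force: [-2.9, 0.5, 12.0]
grip_width: 0.006
grip_force: 6.0
```

```bash
echo '[{"aperture":0},{"aperture":0}]' | python3 inch.py;  echo '[{"trans":[0,0,0.0005],"aperture":0},{"trans":[0,0,0.001],"aperture":0},{"trans":[0,0,0.001],"aperture":0}]' | python3 inch.py|grep -E 'pos|ft'; echo '[{"trans":[0,0,0.0005],"aperture":0},{"trans":[0,0,0.001],"aperture":0},{"trans":[0,0,0.001],"aperture":0}]' | python3 inch.py|grep -E 'pos|ft'; echo '[{"trans":[0,0,0.0005],"aperture":0},{"trans":[0,0,0.001],"aperture":0},{"trans":[0,0,0.001],"aperture":0}]' | python3 inch.py|grep -E 'pos|ft'
```

```text
time: 2.9
position: [0.4383, -0.1296, 0.0622]
tool_rot: [3.14, -0.002, 0.001]
ft_force: [-2.9, 0.4, 10.5]
grip_width: 0.007
grip_force: 5.7
position: [0.4383, -0.1296, 0.0614]
ft_force: [-3.5, 0.8, 13.1]
position: [0.4383, -0.1296, 0.0604]
ft_force: [-4.9, 1.0, 12.1]
position: [0.4383, -0.1295, 0.059]
ft_force: [-2.4, -0.2, 9.1]
```

R peaks around 13 N or more, so it is probably the stiff one. I'll keep pushing through the click.

```bash
echo '[{"trans":[0,0,0.001],"aperture":0},{"trans":[0,0,0.002],"aperture":0},{"trans":[0,0,0.002],"aperture":0}]' | python3 inch.py|grep -E 'pos|ft'; echo '[{"trans":[0,0,0.001],"aperture":0},{"trans":[0,0,0.002],"aperture":0},{"trans":[0,0,0.002],"aperture":0}]' | python3 inch.py|grep -E 'pos|ft';echo '[{"trans":[0,0,0.001],"aperture":0},{"trans":[0,0,0.002],"aperture":0},{"trans":[0,0,0.003],"aperture":0},{"trans":[0,0,0.004],"aperture":0},{"trans":[0,0,0.004],"aperture":0}]' | python3 inch.py|grep -E 'pos|ft'
```

```text
position: [0.4375, -0.1291, 0.0554]
ft_force: [-0.5, -0.8, -0.5]
position: [0.4374, -0.129, 0.0532]
ft_force: [0.1, -0.5, -0.5]
position: [0.4376, -0.1291, 0.05]
ft_force: [-1.9, 0.2, 4.9]
```

R clicked. Next is M: lift, move across, and push in stages.

```bash
echo '[{"trans":[0,0,-0.035],"aperture":0},{"trans":[0.003,-0.045,-0.04],"aperture":0},{"trans":[0.006,-0.09,-0.04],"aperture":0},{"trans":[0.0085,-0.1325,-0.035],"aperture":0},{"trans":[0.0085,-0.1325,-0.025],"aperture":0},{"trans":[0.0085,-0.1325,-0.018],"aperture":0},{"trans":[0.0085,-0.1325,-0.018],"aperture":0},{"trans":[0.0085,-0.1325,-0.018],"aperture":0}]' | python3 inch.py;echo '[{"trans":[0,0,0.003],"aperture":0},{"trans":[0,0,0.006],"aperture":0},{"trans":[0,0,0.006],"aperture":0},{"trans":[0,0,0.006],"aperture":0}]' | python3 inch.py|grep -E 'pos|ft'; for z in 1; do echo '[{"trans":[0,0,0.0005],"aperture":0},{"trans":[0,0,0.001],"aperture":0},{"trans":[0,0,0.001],"aperture":0}]' | python3 inch.py|grep -E 'pos|ft'; done; echo '[{"trans":[0,0,0.0005],"aperture":0},{"trans":[0,0,0.001],"aperture":0},{"trans":[0,0,0.001],"aperture":0}]' | python3 inch.py|grep -E 'pos|ft';echo '[{"trans":[0,0,0.0005],"aperture":0},{"trans":[0,0,0.001],"aperture":0},{"trans":[0,0,0.001],"aperture":0}]' | python3 inch.py|grep -E 'pos|ft';echo '[{"trans":[0,0,0.0005],"aperture":0},{"trans":[0,0,0.001],"aperture":0},{"trans":[0,0,0.001],"aperture":0}]' | python3 inch.py|grep -E 'pos|ft'
```

```text
time: 5.7
position: [0.446, 0.002, 0.0672]
tool_rot: [3.142, -0.006, -0.001]
ft_force: [0.7, -0.4, -0.1]
grip_width: 0.008
grip_force: 0.0
position: [0.4467, 0.0025, 0.062]
ft_force: [0.5, -2.4, 3.2]
position: [0.4467, 0.0029, 0.0608]
ft_force: [0.8, -3.2, 5.1]
position: [0.4464, 0.0037, 0.0595]
ft_force: [1.6, -2.7, 4.0]
position: [0.446, 0.004, 0.0582]
ft_force: [1.6, -0.1, 1.8]
position: [0.4452, 0.0037, 0.0569]
ft_force: [0.7, 0.2, -0.5]
```

M is sound at about 5 N. I'll finish the stroke and move on to L.

```bash
echo '[{"trans":[0,0,0.002],"aperture":0},{"trans":[0,0,0.004],"aperture":0},{"trans":[0,0,0.006],"aperture":0},{"trans":[0,0,0.007],"aperture":0},{"trans":[0,0,0.007],"aperture":0}]' | python3 inch.py|grep -E 'pos|ft'; echo '[{"trans":[0,0,-0.035],"aperture":0},{"trans":[-0.004,-0.04,-0.04],"aperture":0},{"trans":[-0.008,-0.08,-0.04],"aperture":0},{"trans":[-0.011,-0.12,-0.04],"aperture":0},{"trans":[-0.014,-0.1545,-0.035],"aperture":0},{"trans":[-0.014,-0.1545,-0.025],"aperture":0},{"trans":[-0.014,-0.1545,-0.018],"aperture":0},{"trans":[-0.014,-0.1545,-0.018],"aperture":0},{"trans":[-0.014,-0.1545,-0.018],"aperture":0}]' | python3 inch.py
```

```text
position: [0.446, 0.0034, 0.0504]
ft_force: [-0.6, 0.6, 1.5]
time: 8.7
position: [0.4325, 0.1565, 0.0682]
tool_rot: [3.141, -0.005, -0.001]
ft_force: [0.0, 0.7, -0.9]
grip_width: 0.007
grip_force: 0.0
```

```bash
echo '[{"trans":[-0.001,-0.0015,0.004],"aperture":0},{"trans":[-0.001,-0.0015,0.007],"aperture":0},{"trans":[-0.001,-0.0015,0.007],"aperture":0},{"trans":[-0.001,-0.0015,0.007],"aperture":0}]' | python3 inch.py|grep -E 'pos|ft'; echo '[{"trans":[0,0,0.0005],"aperture":0},{"trans":[0,0,0.001],"aperture":0},{"trans":[0,0,0.001],"aperture":0}]' | python3 inch.py|grep -E 'pos|ft'; echo '[{"trans":[0,0,0.0005],"aperture":0},{"trans":[0,0,0.001],"aperture":0},{"trans":[0,0,0.001],"aperture":0}]' | python3 inch.py|grep -E 'pos|ft';echo '[{"trans":[0,0,0.0005],"aperture":0},{"trans":[0,0,0.001],"aperture":0},{"trans":[0,0,0.001],"aperture":0}]' | python3 inch.py|grep -E 'pos|ft';echo '[{"trans":[0,0,0.0005],"aperture":0},{"trans":[0,0,0.001],"aperture":0},{"trans":[0,0,0.001],"aperture":0}]' | python3 inch.py|grep -E 'pos|ft'; echo '[{"trans":[0,0,0.002],"aperture":0},{"trans":[0,0,0.004],"aperture":0},{"trans":[0,0,0.006],"aperture":0},{"trans":[0,0,0.007],"aperture":0},{"trans":[0,0,0.007],"aperture":0}]' | python3 inch.py|grep -E 'pos|ft'
```

```text
position: [0.4319, 0.1589, 0.0618]
ft_force: [-0.2, -1.4, 3.3]
position: [0.4319, 0.159, 0.0607]
ft_force: [0.2, -2.9, 3.9]
position: [0.4316, 0.1596, 0.0595]
ft_force: [1.5, -1.6, 3.3]
position: [0.4313, 0.1597, 0.0583]
ft_force: [0.2, 0.0, 1.3]
position: [0.4306, 0.1595, 0.057]
ft_force: [0.5, 0.3, 0.3]
position: [0.4312, 0.1593, 0.0504]
ft_force: [-1.7, 0.4, 2.7]
```

L is sound at about 4 N, so R is the stiff one. I'll lift, go back above R with the gripper open, and look again.

```bash
echo '[{"trans":[0,0,-0.04],"aperture":0},{"trans":[0,0.03,-0.07],"aperture":0},{"trans":[0.001,0.07,-0.1],"aperture":0},{"trans":[0.002,0.118,-0.11],"aperture":1},{"trans":[0.003,0.166,-0.11],"aperture":1},{"trans":[0.004,0.214,-0.11],"aperture":1},{"trans":[0.004,0.255,-0.11],"aperture":1},{"trans":[0.004,0.288,-0.11],"aperture":1},{"trans":[0.004,0.288,-0.11],"aperture":1},{"trans":[0.004,0.288,-0.11],"aperture":1},{"trans":[0.004,0.288,-0.11],"aperture":1}]' | python3 inch.py && python3 - <<'E'
from h import *
im,st=snap("w2");shift()
cv2.imwrite("pics/c3.png",cv2.resize(im[130:240,0:320],None,fx=2.5,fy=2.5,interpolation=cv2.INTER_CUBIC))
E
```

```text
time: 11.9
position: [0.4353, -0.1273, 0.1605]
tool_rot: [-3.141, -0.001, 0.0]
ft_force: [-0.3, -0.1, -0.2]
grip_width: 0.648
grip_force: 0.0
pos [ 0.4353 -0.1272  0.1605] heading 0.07 zaxis [-0.  0. -1.]
```

View pics/c3.png

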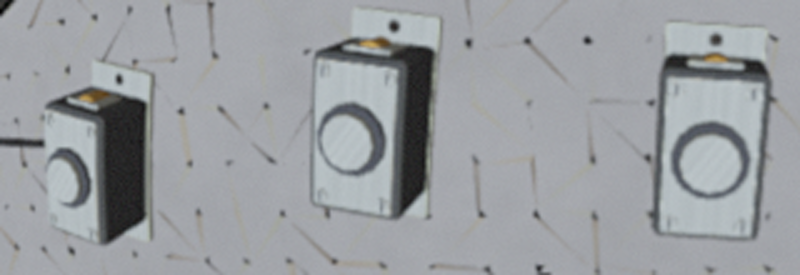

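All three buttons are down and the tongues are drawn in. R's button is at crop px (711,160), with its foot hole at (715,39). Next: R's pose for the grasp, and the tray in the wrist view.

```bash
python3 - <<'E'
from h import *
im,st=load("w2")
f=lambda u,v,z:plane("wrist",((u+.5)/2.5-.5,(v+.5)/2.5-.5+130),z,st)
q=np.array([f(*p,.041) for p in[(664,76),(768,74),(757,239),(655,235)]]);e=(q[0]+q[1]-q[2]-q[3])/2;w=(q[0]+q[3]-q[1]-q[2])/2
b=f(711,160,.05);h=f(715,39,.005)
print(b.round(4),q.mean(0).round(4),"hole",h.round(4),"yaws",np.degrees([np.arctan2(e[1],e[0]),np.arctan2(-w[0],w[1]),np.arctan2(*(h-b)[::-1])]).round(1))
a,c=f(667,23,.005),f(769,27,.005);print("foot edge",a.round(4),c.round(4),np.degrees(np.arctan2(-(a-c)[0],(a-c)[1])).round(1))
# tray corners from top camera: aluminium region inside bounding area
t=cv2.imread("pics/top0.png");g=cv2.cvtColor(t,cv2.COLOR_BGR2GRAY)
m=np.zeros_like(g);m[85:195,330:430]=g[85:195,330:430]
m=cv2.morphologyEx((m>190).astype(np.uint8),cv2.MORPH_CLOSE,np.ones((7,7)))
k=max(cv2.findContours(m,0,2)[0],key=cv2.contourArea);r=cv2.boxPoints(cv2.minAreaRect(k));print(r.round(1))
P=np.array([plane("top",p,.0295) for p in r]);print(P.round(4),P.mean(0).round(4),np.linalg.norm(P-np.roll(P,1,0),axis=1).round(3))
E
```

```text
[ 0.4394 -0.13  ] [ 0.4373 -0.13  ] hole [ 0.4755 -0.1319] yaws [-3.2 -0.6 -3. ]
foot edge [ 0.4819 -0.1131] [ 0.4804 -0.153 ] -2.1
[[382. 179.]
 [382. 137.]
 [407. 137.]
 [407. 179.]]
[[ 0.5592 -0.1661]
 [ 0.6492 -0.1675]
 [ 0.6494 -0.2196]
 [ 0.5596 -0.2176]] [ 0.6044 -0.1927] [0.051 0.09  0.052 0.09 ]
```

Latch R is at (.4375,-.130), yaw about -2.5°. The tray's corner rays give its centre at (.641,-.163), and its size checks (0.173 x 0.137). Now descend and grip.

```bash
echo '[{"trans":[0.002,0.003,0.03],"turn":0.045,"aperture":1},{"trans":[0.002,0.003,0.07],"turn":0.045,"aperture":1},{"trans":[0.002,0.003,0.1],"turn":0.045,"aperture":1},{"trans":[0.002,0.003,0.125],"turn":0.045,"aperture":1},{"trans":[0.002,0.003,0.14],"turn":0.045,"aperture":1},{"trans":[0.002,0.003,0.147],"turn":0.045,"aperture":1},{"trans":[0.002,0.003,0.147],"turn":0.045,"aperture":1},{"trans":[0.002,0.003,0.147],"turn":0.045,"aperture":1}]' | python3 inch.py && echo '[{"aperture":0.4},{"aperture":0.4},{"aperture":0.4},{"aperture":0.3},{"aperture":0.3},{"aperture":0.3},{"aperture":0.3},{"aperture":0.3},{"aperture":0.3},{"aperture":0.3}]' | python3 inch.py 25
```

```text
time: 12.75
position: [0.4379, -0.1314, 0.0143]
tool_rot: [3.14, -0.071, 0.002]
ft_force: [1.1, -0.1, 1.2]
grip_width: 1.001
grip_force: 0.0
time: 13.75
position: [0.437, -0.1312, 0.0135]
tool_rot: [-3.14, 0.072, 0.0]
ft_force: [-0.4, 2.6, 1.5]
grip_width: 0.457
grip_force: 25.0
```

Gripped at 39.8 mm, 25 N. Lift, carry, and lower to just above the tray floor.

```bash
echo '[{"trans":[0,0,-0.01],"aperture":0.3},{"trans":[0,0,-0.03],"aperture":0.3},{"trans":[0,0,-0.05],"aperture":0.3},{"trans":[0,0,-0.065],"aperture":0.3},{"trans":[0.02,0.002,-0.07],"aperture":0.3},{"trans":[0.05,0.005,-0.07],"aperture":0.3},{"trans":[0.08,0.009,-0.07],"aperture":0.3},{"trans":[0.11,0.012,-0.07],"aperture":0.3},{"trans":[0.14,0.015,-0.07],"aperture":0.3},{"trans":[0.17,0.019,-0.07],"aperture":0.3},{"trans":[0.195,0.022,-0.07],"aperture":0.3},{"trans":[0.205,0.023,-0.07],"aperture":0.3},{"trans":[0.205,0.023,-0.07],"aperture":0.3},{"trans":[0.205,0.023,-0.07],"aperture":0.3},{"trans":[0.205,0.023,-0.07],"aperture":0.3}]' | python3 inch.py && python3 - <<'E'
from h import *
snap("w3");shift((.641,-.163,.084))
E
```

```text
time: 15.25
position: [0.6394, -0.1641, 0.0834]
tool_rot: [3.14, -0.073, -0.003]
ft_force: [-0.8, 0.2, -4.1]
grip_width: 0.456
grip_force: 25.0
pos [ 0.6396 -0.1642  0.0835] heading -2.65 zaxis [-0.001 -0.001 -1.   ]
(0.641, -0.163, 0.084) -> [ 0.0013 -0.0013 -0.0005]
```

View pics/w3.png

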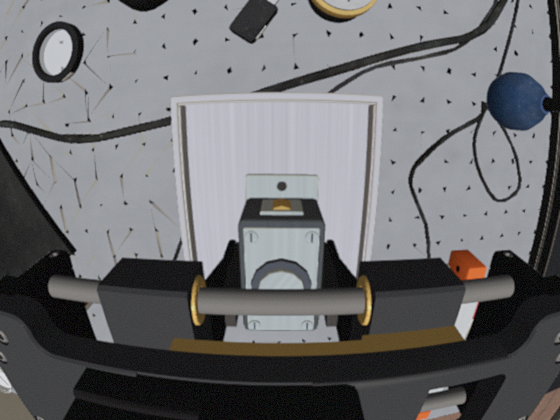

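The latch hangs level and is centred between the tray's side walls (columns 175–380). Lowering slowly.

```bash
echo '[{"trans":[0,0,0.02],"aperture":0.3},{"trans":[0,0,0.04],"aperture":0.3},{"trans":[0,0,0.05],"aperture":0.3},{"trans":[0,0,0.054],"aperture":0.3},{"trans":[0,0,0.055],"aperture":0.3},{"trans":[0,0,0.056],"aperture":0.3},{"trans":[0,0,0.056],"aperture":0.3}]' | python3 inch.py|grep -E 'pos|ft'; echo '[{"trans":[0,0,0.0005],"aperture":0.3},{"trans":[0,0,0.001],"aperture":0.3},{"trans":[0,0,0.001],"aperture":0.3},{"trans":[0,0,0.001],"aperture":0.3}]' | python3 inch.py|grep -E 'pos|ft'; echo '[{"trans":[0,0,0.0005],"aperture":0.3},{"trans":[0,0,0.001],"aperture":0.3},{"trans":[0,0,0.001],"aperture":0.3},{"trans":[0,0,0.001],"aperture":0.3}]' | python3 inch.py|grep -E 'pos|ft'
```

```text
position: [0.6415, -0.1642, 0.0285]
ft_force: [-0.1, -0.5, -4.2]
position: [0.6408, -0.1641, 0.0266]
ft_force: [0.2, -0.4, -3.8]
position: [0.6408, -0.164, 0.0255]
ft_force: [0.9, 0.1, -4.4]
```

```bash
echo '[{"trans":[0,0,0.0005],"aperture":0.3},{"trans":[0,0,0.001],"aperture":0.3},{"trans":[0,0,0.001],"aperture":0.3},{"trans":[0,0,0.001],"aperture":0.3}]' | python3 inch.py|grep -E 'pos|ft'; echo '[{"trans":[0,0,0.0005],"aperture":0.3},{"trans":[0,0,0.001],"aperture":0.3},{"trans":[0,0,0.001],"aperture":0.3},{"trans":[0,0,0.001],"aperture":0.3}]' | python3 inch.py|grep -E 'pos|ft'
```

```text
position: [0.6409, -0.1641, 0.0247]
ft_force: [-0.6, 0.1, -2.6]
position: [0.6409, -0.1641, 0.0246]
ft_force: [-4.3, 0.6, 4.5]
```

Touchdown: the force went from -4 N hanging to +4.5 N pressing. I'll back off 0.5 mm, open partway, lift straight up, and look.

```bash
echo '[{"trans":[0,0,-0.0005],"aperture":0.45},{"trans":[0,0,-0.0005],"aperture":0.5},{"trans":[0,0,-0.0005],"aperture":0.6},{"trans":[0,0,-0.0005],"aperture":0.75},{"trans":[0,0,-0.0005],"aperture":0.75},{"trans":[0,0,-0.0005],"aperture":0.75},{"trans":[0,0,-0.0005],"aperture":0.75},{"trans":[0,0,-0.0005],"aperture":0.75}]' | python3 inch.py && echo '[{"trans":[0,0,-0.02],"aperture":0.75},{"trans":[0,0,-0.05],"aperture":0.75},{"trans":[0,0,-0.09],"aperture":0.75},{"trans":[0,0,-0.13],"aperture":0.75},{"trans":[-0.03,0,-0.16],"aperture":0.75},{"trans":[-0.05,0,-0.17],"aperture":0.75},{"trans":[-0.05,0,-0.17],"aperture":0.75},{"trans":[-0.05,0,-0.17],"aperture":0.75},{"trans":[-0.05,0,-0.17],"aperture":0.75},{"trans":[-0.05,0,-0.17],"aperture":0.75}]' | python3 inch.py && python3 - <<'E'
from h import *
snap("w4")
E
```

```text
time: 18.4
position: [0.6408, -0.1641, 0.024]
tool_rot: [3.141, -0.073, 0.0]
ft_force: [0.8, 0.1, -0.7]
grip_width: 0.748
grip_force: 0.0
time: 19.4
position: [0.591, -0.1615, 0.1927]
tool_rot: [-3.14, 0.072, 0.002]
ft_force: [-0.0, -0.1, 0.4]
grip_width: 0.748
grip_force: 0.0
```

View pics/w4.png

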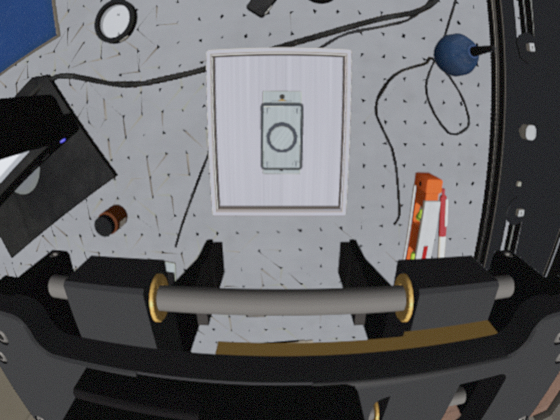

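The latch stands upright in the middle of the tray (px (282,135)) with its button down, and the vial stands as before. The gripper is empty and clear, so I'm handing in.

```bash
python3 -c "
from bench import ctrl, get_image, camera_model, close_job
print(close_job())"
```

```text
the job is handed in; nothing more can be done
None
```

All three latches are clicked down: the right-hand one (at about y = -0.13) read 13 N against about 4–5 N for the other two, so it now stands on its foot in the reject tray, the two good ones were left in place with buttons down, and the job is handed in.

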